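# Knock a round wax cake out of its casting mould

## Task

In this batik workshop, knock the round wax cake out of its mould: lift that mould's ejector handle all the way up, so that the rod pushes the cake up out of the pocket. Then take the cake and lay it flat, the same way up, in the wooden tray without dropping it. Leave the square cake in its mould.

Things in the scene. Friction and masses are not known exactly. Their poses are not given: they have to be found in the camera images.
- round_cake: Round beeswax cake, 56 mm diameter, 32 mm high, 80 g; origin at the centre of its underside, z up. It sits in a close pocket 34 mm deep, 2 mm below the top face of an aluminium mould (110 x 110 mm, top face at 90 mm), too low to grip. With the ejector handle fully up it rests on the rod, about 30 mm proud of that face, and can be gripped from above.
- round_ejector_grip (a point): Ejector handle of the round mould: centre of a wooden bar 60 mm long (its x), 16 wide (its y), 22 high, on a steel post, 105 mm above the table. +x points level to the mould: near face 50 mm off, pocket centre 105 mm. It slides straight up 34 mm to a stop, takes about 12 N, stays where left, and raises the rod under the pocket, which meets the cake after 2 mm.
- tray: Open square wooden tray, fixed, 180 x 180 mm and 35 mm high, walls and floor 6 mm thick, empty; origin at the centre of its underside, x and y along its sides.
- square_cake: Square cake of the same wax, 50 x 50 x 32 mm, in the other mould, which is alike with a like ejector handle; origin at the centre of its underside. To be left in its mould.
There are look-alikes about, which are no part of the job. Leave any red look-alike of the part that bears round_ejector_grip alone. Leave any red look-alike of the round_cake alone.

How it is judged:
On the way:
1. the round cake is pushed up out of its pocket by the ejector: the handle is up by at least 22 mm and the cake, still over the rod, by at least 20 mm (height (world z) of round_ejector_grip above 0.127 m and height (world z) of round_cake above 0.076 m and x of round_cake in the frame of round_ejector_grip between 0.093 and 0.117 m and y of round_cake in the frame of round_ejector_grip between -0.012 and 0.012 m), for 0.2 s.
At the end, for the whole second after the job is handed in: The round cake lies at rest in the tray: within 60 mm of the tray's centre along both its sides, underside within 10 mm of the tray's floor, right way up and tilted less than 10 degrees. The square cake is still down in its mould, within 10 mm of where it was (x of round_cake in the frame of tray between -0.06 and 0.06 m and y of round_cake in the frame of tray between -0.06 and 0.06 m and height (world z) of round_cake below 0.016 m and angle between round_cake's own z axis and vertical below 0.17 rad and linear speed of round_cake below 0.02 m/s and height (world z) of square_cake between 0.05 and 0.062 m and distance of square_cake from where it was at the start of the episode below 0.01 m); the robot touches nothing.
It fails at once if the round cake is dropped or thrown: it falls freely, faster than 0.75 m/s while not held (a drop of about 30 mm) (linear speed of round_cake above 0.75 m/s and contact force between round_cake and the fingers below 0.3 N).
It fails at once if the square cake is moved more than 10 mm (distance of square_cake from where it was at the start of the episode above 0.01 m).
It also fails if it takes over 48 s, if anything falls off the work surface, if the arm or the gripper's body presses on something with over 40 N, if the wrist force passes 120 N, or if a joint passes its speed limit or range.

## Robot

A 7-joint arm with a two-finger parallel gripper is mounted at the origin on the work surface. World frame = base frame: x ahead of the robot, y to its left, z up, the work surface at z = 0. Lengths are in m, angles in rad, forces in N, time in s.
With the tool pointing down it reaches from about 0.425 to 0.925 m from the base axis. Payload 6.8 kg.
Tool frame: the origin (TCP) lies on the centre line of the jaws, within the pads' length; the fingertips stand bot.tip_reach ahead of it and the grasp point (between the pads) lies 3 mm ahead of it (bot.tip_reach is the distance from the TCP to the fingertips, in m); z points along the fingers, y is the line along which they close (so a half turn about z gives the same grasp; the last joint's range is limited). The gripper opens to 85 mm and grips with 20 to 120 N. Pads are 22 mm wide; open, the fingers measure 114 mm over their backs; the gripper's body (76 mm by 85 mm) begins 54 mm behind the grasp point. The pads swing forward as they close: fully open they stand 13 mm farther back than shut.
Start: joints at [1.085, 0.477, 0.022, 1.555, -0.011, 1.109, -0.083], TCP at [0.249, -0.627, 0.253] pointing down, gripper open.
Joint ranges: [-2.96, 2.96], [-0.34, 2.1], [-1.41, 1.46], [0.24, 2.44], [-1.37, 4.51], [0.17, 1.92], [-2.96, 2.96]. Speed limits (rad/s): [2.39, 2.39, 3.14, 3.14, 3.14, 3.14, 3.14].

## Interface

Orientations are given as a unit quaternion [w, x, y, z].
In Python, from station import bot gives the robot as it stands.
- The arm moves only by the tool jog_arm, never from a script. Its argument "deltas" is a list of rows, each a list of 7 numbers: the shift along the world's x, y, z in m, then the turn, a rotation vector about the world's x, y, z in rad, then the opening, from 0 (shut) to 1 (fully open). In form: [[x, y, z, rx, ry, rz, grip], ...]. A call has 1 to 10 rows; each row shifts and turns the commanded pose from where the row before left it; what a row does not reach is not made up. A row lasts 1/10 s, in which the tool goes at most 50 mm and 8.59 degrees, less where a joint would pass 70% of its speed; a pose out of reach is approached as far as the arm can. A call with a gripper value outside its range is refused whole. The fingers move at their own pace and stop on an object; "newtons" is the grip in N (left out, the last holds). Time passes only in rows, so rows that do not move let the fingers close. It gives the time, the measured TCP pose, the force, the opening and the grip force at its end, in the units of the state.
- bot.get_obs(): the state, without advancing time (a new reading comes with each control period).
- bot.read_camera(name): name is "scene" or "side" or "wrist"; returns a dict with "img" (400x640x3 uint8, red, green, blue), "K" (3x3 intrinsics, pixels), "eye" and "attitude" of the camera in the world. Camera axes: x right, y down, z forward; pixel columns grow to the right and rows downward; lengths in m; the calibration is good to about 2 mm. The wrist camera is an equidistant fisheye: a pixel r from the principal point sees the ray r / f radians off the axis. A picture is of the moment at which its call begins. There is no depth.
- bot.hand_in(): hands the job in; it is judged then, once.
The state is a dict: "t": time; "q": joint angles; "joint_vel": joint speeds; "joint_torque": joint torques, N m; "eef_pos": TCP position; "tool_rot": TCP orientation; "contact_force": force on the tool from outside, world axes, zero at the start; "torque": the same for the moment, N m; "gripper_width": opening from 0.0 (shut) to 1.0 (fully open); "grasp_force": force on a finger pad.
Only numpy, scipy, OpenCV 4.12 (cv2) and the standard library are available. Lean on these libraries where they do the work, as an engineer would, in place of code of your own. Each camera call takes 0.05 s, during which the arm holds its last target. There are 200 camera calls.

## Working session

There is one attempt and no reset: what is moved stays moved. The work goes in short steps, Python scripts to look and compute and a tool call to move; the robot and the scene stay as the last step left them, time stands still between calls to the robot, and variables do not carry over. Pictures are saved under pics/ and viewed, at most 10 in all, crops included, and the job is handed in when it is done.

Besides the shell and the picture viewer there is one more tool, called after "Emit:" as name([rows], argument=value, ...), one row to a line, values as JSON. jog_arm: Moves the arm, as the interface text tells. Its arguments: {"type":"object","properties":{"deltas":{"type":"array"},"newtons":{"type":"number"}},"required":["deltas"]}

```bash
mkdir -p pics; ls; python3 - <<'E'
from station import bot
import cv2, numpy as np
print(bot.tip_reach, bot.get_obs())
for n in ("scene","side"):
    c=bot.read_camera(n); cv2.imwrite(f"pics/{n}0.png",c["img"][:,:,::-1]); np.savez(f"pics/{n}0.npz",**c)
    print(n,c["K"],c["eye"],c["attitude"])
E
```

```text
pics
0.022 {'t': 0.0, 'q': array([ 1.08493313,  0.47782395,  0.02233916,  1.55641929, -0.01153182,
        1.10928261, -0.08311551]), 'joint_vel': array([-0.00091915,  0.00123799,  0.00084987,  0.00044393, -0.00024781,
       -0.00172999,  0.00020395]), 'joint_torque': array([-9.32926099e-06, -5.96441674e+01,  1.60841670e+00, -2.81189561e+01,
        1.27169615e-02,  9.37143923e-03,  2.29093740e-05]), 'eef_pos': array([ 0.24877115, -0.62691249,  0.25232324]), 'tool_rot': array([-8.75218263e-04,  9.82215123e-01,  1.87756857e-01, -2.21219735e-04]), 'contact_force': array([-0.06467406, -0.14819402,  0.44142011]), 'torque': array([-0.01053436, -0.04168517,  0.00798905]), 'grasp_force': 0.0, 'gripper_width': 1.0017400712906765}
scene [[372.5080225    0.         318.49714976]
 [  0.         372.5080225  203.25285701]
 [  0.           0.           1.        ]] [1.19810639 0.16532077 0.77878618] [-0.26163158  0.65855144  0.65457972 -0.26340902]
side [[438.34654077   0.         318.34537275]
 [  0.         438.34654077 199.01750732]
 [  0.           0.           1.        ]] [0.06844874 0.73698511 0.84665151] [ 0.12224306 -0.31322407  0.86663219 -0.36864069]
```

View pics/scene0.png

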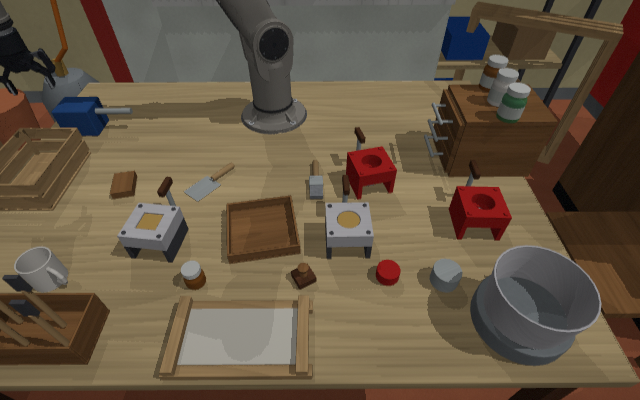

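View pics/side0.png

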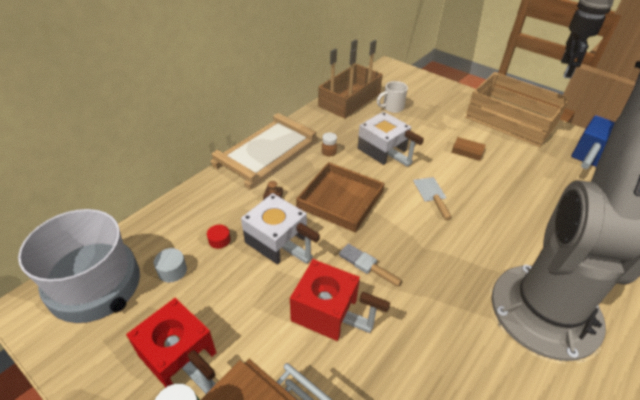

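The scene view shows two aluminium moulds: the round cake at about (348,219) with its handle at (346,186), and the square cake at (151,221) with its handle at (166,187). The red moulds at (371,165) and (480,205), and the red cake at (388,272), are look-alikes. The tray is at (262,228). In the side view the round cake is at (273,216), its handle at (308,231) and the tray at (341,195). The target is the aluminium mould with the round wax disc. I'll measure it and confirm with a crop.

```bash
cat > h.py <<'E'
import numpy as np, cv2
from scipy.spatial.transform import Rotation as R
def rot(c): return R.from_quat(np.roll(c["attitude"],-1)).as_matrix()
def ray(c,px):
    d=np.linalg.inv(c["K"])@[px[0],px[1],1]; return rot(c)@d
def plane(c,px,z):
    d=ray(c,px); return c["eye"]+d*(z-c["eye"][2])/d[2]
def blobs(c,lo,hi,box,amin=20):
    hsv=cv2.cvtColor(np.ascontiguousarray(c["img"]),cv2.COLOR_RGB2HSV)
    m=cv2.inRange(hsv,np.array(lo),np.array(hi)); k=np.zeros_like(m); x0,y0,x1,y1=box; k[y0:y1,x0:x1]=m[y0:y1,x0:x1]
    cs,_=cv2.findContours(k,cv2.RETR_EXTERNAL,cv2.CHAIN_APPROX_NONE)
    return [x for x in sorted(cs,key=cv2.contourArea,reverse=True) if cv2.contourArea(x)>=amin]
def cen(k):
    m=cv2.moments(k); return m["m10"]/m["m00"],m["m01"]/m["m00"]
E
python3 - <<'E'
from h import *
S=dict(np.load("pics/scene0.npz"));D=dict(np.load("pics/side0.npz"))
for n,c,b in (("scene",S,(325,202,372,235)),("side",D,(250,200,298,232))):
    for k in blobs(c,(12,90,120),(28,255,255),b)[:2]: print(n,"cake",cv2.contourArea(k),cen(k),plane(c,cen(k),.088))
hs=[]
for n,c,b in (("scene",S,(335,170,358,202)),("side",D,(290,215,325,245))):
    for k in blobs(c,(0,70,15),(20,255,110),b)[:2]:
        print(n,"handle",cv2.contourArea(k),cen(k),plane(c,cen(k),.108),cv2.minAreaRect(k))
for px in ((227,207),(293,198),(299,252),(231,262)): print("tray rim",plane(S,px,.035))
for px in ((330,165),(384,184),(352,228),(297,205)): print("tray side",plane(D,px,.035))
a=cv2.resize(S["img"][160:270,290:400],None,fx=5,fy=5);b=cv2.resize(D["img"][180:270,235:335],(400,360))
o=np.zeros((550,800,3),np.uint8);o[:400,:400]=cv2.resize(a,(400,400));o[:360,400:]=b
cv2.imwrite("pics/crop.png",o[:400,:,::-1])
E
```

```text
scene cake 257.5 (348.2142394822006, 219.33268608414238) [0.59576583 0.23789327 0.088     ]
side cake 245.0 (273.42448979591836, 216.08775510204083) [0.59407858 0.2402207  0.088     ]
side cake 40.0 (253.3833333333333, 202.63333333333333) [0.66263423 0.23893625 0.088     ]
scene handle 543.5 (346.2971481140754, 183.1904323827047) [0.48769191 0.23821188 0.108     ] ((346.0, 184.5), (29.0, 22.0), 90.0)
side handle 199.5 (307.32163742690057, 231.95906432748535) [0.48877749 0.23987932 0.108     ] ((307.3461608886719, 232.23074340820312), (25.23885726928711, 10.53930377960205), 33.690067291259766)
tray rim [ 0.50215429 -0.0851928   0.035     ]
tray rim [0.46925575 0.09388117 0.035     ]
tray rim [0.65474088 0.11655288 0.035     ]
tray rim [ 0.68298452 -0.04574167  0.035     ]
tray side [ 0.64642893 -0.04711997  0.035     ]
tray side [ 0.48266543 -0.08005969  0.035     ]
tray side [0.45396258 0.10896902 0.035     ]
tray side [0.61143051 0.13680252 0.035     ]
```

View pics/crop.png

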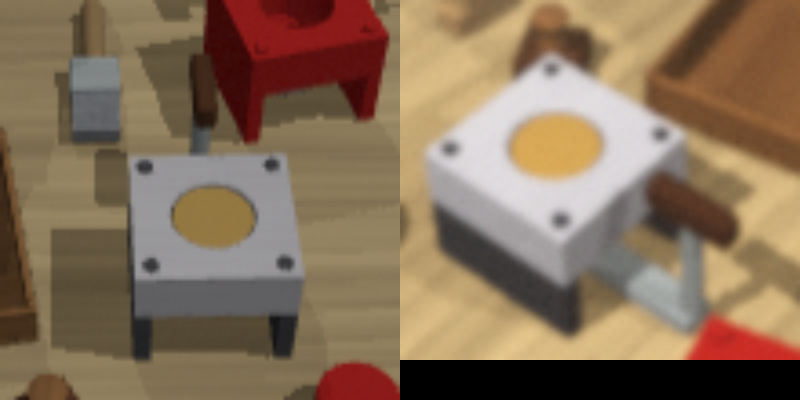

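The crop confirms it: an aluminium mould with a round wax disc and a dark handle pointing along −x. I'll move above the handle.

Emit:
jog_arm([
  [0.027, 0.042, 0, 0, 0, -0.038, 1],
  [0.027, 0.042, 0, 0, 0, -0.038, 1],
  [0.027, 0.042, 0, 0, 0, -0.038, 1],
  [0.027, 0.042, 0, 0, 0, -0.038, 1],
  [0.027, 0.042, 0, 0, 0, -0.038, 1],
  [0.027, 0.042, 0, 0, 0, -0.038, 1],
  [0.027, 0.042, 0, 0, 0, -0.038, 1],
  [0.027, 0.042, 0, 0, 0, -0.038, 1],
  [0.027, 0.042, 0, 0, 0, -0.038, 1],
  [0.027, 0.042, 0, 0, 0, -0.038, 1],
])

```text
t: 1.1
eef_pos: [0.5195, -0.2056, 0.2531]
tool_rot: [0.0, 1.0, -0.002, -0.0]
contact_force: [0.9, 0.1, -1.1]
gripper_width: 0.999
grasp_force: 0.0
```

Emit:
jog_arm([
  [-0.003, 0.045, 0, 0, 0, 0, 1],
  [-0.003, 0.045, 0, 0, 0, 0, 1],
  [-0.003, 0.045, 0, 0, 0, 0, 1],
  [-0.003, 0.045, 0, 0, 0, 0, 1],
  [-0.003, 0.045, 0, 0, 0, 0, 1],
  [-0.003, 0.045, 0, 0, 0, 0, 1],
  [-0.003, 0.045, 0, 0, 0, 0, 1],
  [-0.003, 0.045, 0, 0, 0, 0, 1],
  [-0.003, 0.045, 0, 0, 0, 0, 1],
  [-0.003, 0.034, 0, 0, 0, 0, 1],
])

```text
t: 2.1
eef_pos: [0.488, 0.2346, 0.2532]
tool_rot: [-0.0, 1.0, -0.0, -0.0]
contact_force: [0.1, -0.3, 0.1]
gripper_width: 1.0
grasp_force: 0.0
```

```bash
python3 - <<'E'
from h import *
from station import bot
o=bot.get_obs(); print(o["t"],o["eef_pos"],o["tool_rot"],o["q"])
c=bot.read_camera("wrist"); cv2.imwrite("pics/wrist1.png",c["img"][:,:,::-1]); np.savez("pics/wrist1.npz",**c); print(c["K"],c["eye"],c["attitude"])
S=dict(np.load("pics/scene0.npz"))
k=blobs(S,(0,150,60),(6,255,255),(335,140,400,200))
a=k[0][:,0]; P=np.array([plane(S,p,.09) for p in a]); print("red",P.min(0),P.max(0))
E
```

```text
2.1 [0.48803474 0.23458956 0.25317112] [-3.56594114e-04  9.99999919e-01 -1.17122987e-05 -1.85377279e-04] [-0.24934968  0.28446825 -0.37633575  1.85530534  0.12011706  1.02388309
 -2.2453709 ]
[[309.70691629   0.         321.88831021]
 [  0.         309.70691629 198.92388483]
 [  0.           0.           1.        ]] [0.55393716 0.23358854 0.37305198] [ 0.09405477  0.70120123 -0.70041528 -0.09428134]
red [0.308001  0.2414034 0.09     ] [0.52464343 0.38216959 0.09      ]
```

View pics/wrist1.png

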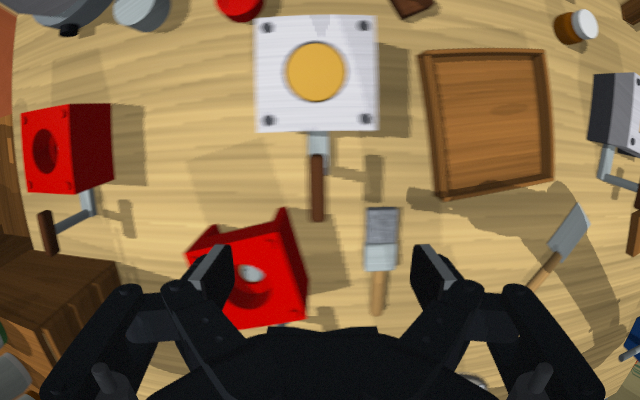

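The wrist view shows the mould with the cake at (315,71), the handle at (317,188), the tray at (487,122) and the red mould close by, from (188,240) to (305,320). I'll measure all of them from here.

```bash
cat >> h.py <<'E'
def fray(c,px):
    K=c["K"]; v=np.array([px[0]-K[0,2],px[1]-K[1,2]]); r=np.hypot(*v); th=r/K[0,0]
    return rot(c)@np.array([*(v/max(r,1e-9)*np.sin(th)),np.cos(th)])
def fplane(c,px,z):
    d=fray(c,px); return c["eye"]+d*(z-c["eye"][2])/d[2]
E
python3 - <<'E'
from h import *
W=dict(np.load("pics/wrist1.npz"))
k=blobs(W,(8,120,120),(28,255,255),(275,35,355,110))[0]; print("cake",fplane(W,cen(k),.088),cv2.boundingRect(k))
for k in blobs(W,(0,60,15),(20,255,120),(300,145,335,230))[:2]:
    P=np.array([fplane(W,p,.116)[:2] for p in k[:,0].astype(float)]); print("handle",cv2.boundingRect(k),P.min(0),P.max(0),P.mean(0))
    print(cv2.minAreaRect((P*1000).astype(np.float32)))
for n,pts,z in (("red top",((188,240),(305,320),(278,222),(285,208)),.09),("tray",((419,51),(544,50),(553,181),(444,200)),.035),("mould",((256,17),(376,15),(379,130),(257,132)),.09)):
    for p in pts: print(n,p,fplane(W,p,z).round(4), fplane(W,p,0).round(3))
E
```

```text
cake [0.5953019  0.23994252 0.088     ] (287, 43, 57, 58)
handle (307, 155, 22, 68) [0.46251754 0.22850842] [0.52155625 0.2466007 ] [0.49303805 0.23703779]
((492.02947998046875, 237.5170440673828), (17.55232810974121, 59.11000442504883), 89.12117004394531)
red top (188, 240) [0.4312 0.3754 0.09  ] [0.392 0.421 0.   ]
red top (305, 320) [0.3349 0.2525 0.09  ] [0.265 0.259 0.   ]
red top (278, 222) [0.4531 0.2764 0.09  ] [0.421 0.29  0.   ]
red top (285, 208) [0.4674 0.269  0.09  ] [0.44 0.28 0.  ]
tray (419, 51) [0.6318 0.126  0.035 ] [0.64  0.115 0.   ]
tray (544, 50) [ 0.6626 -0.055   0.035 ] [ 0.674 -0.085  0.   ]
tray (553, 181) [ 0.4874 -0.0845  0.035 ] [ 0.48  -0.117  0.   ]
tray (444, 200) [0.4603 0.0877 0.035 ] [0.451 0.073 0.   ]
mould (256, 17) [0.6504 0.2946 0.09  ] [0.681 0.314 0.   ]
mould (376, 15) [0.6517 0.1841 0.09  ] [0.683 0.168 0.   ]
mould (379, 130) [0.5421 0.1813 0.09  ] [0.538 0.165 0.   ]
mould (257, 132) [0.5403 0.2935 0.09  ] [0.536 0.313 0.   ]
```

Handle centre is about (0.491, 0.238) and runs along x. I'll descend and grip.

Emit:
jog_arm([
  [0.001, 0.003, -0.03, 0, 0, 0, 1],
  [0, 0, -0.03, 0, 0, 0, 1],
  [0, 0, -0.03, 0, 0, 0, 1],
  [0, 0, -0.025, 0, 0, 0, 1],
  [0, 0, -0.02, 0, 0, 0, 1],
  [0, 0, -0.01, 0, 0, 0, 1],
  [0, 0, 0, 0, 0, 0, 1],
], newtons=60)

```text
t: 2.85
eef_pos: [0.4892, 0.2339, 0.107]
tool_rot: [0.001, 1.0, -0.001, -0.001]
contact_force: [-0.4, -0.3, 0.5]
gripper_width: 1.0
grasp_force: 0.0
```

Emit:
jog_arm([
  [0, 0, 0, 0, 0, 0, 0],
  [0, 0, 0, 0, 0, 0, 0],
  [0, 0, 0, 0, 0, 0, 0],
  [0, 0, 0, 0, 0, 0, 0],
  [0, 0, 0, 0, 0, 0, 0],
  [0, 0, 0, 0, 0, 0, 0],
  [0, 0, 0, 0, 0, 0, 0],
  [0, 0, 0, 0, 0, 0, 0],
], newtons=60)

```text
t: 3.65
eef_pos: [0.4903, 0.2359, 0.1091]
tool_rot: [-0.001, 1.0, -0.0, 0.001]
contact_force: [-0.8, 3.5, 5.6]
gripper_width: 0.178
grasp_force: 59.7
```

Emit:
jog_arm([
  [0, 0, 0.004, 0, 0, 0, 0],
  [0, 0, 0.004, 0, 0, 0, 0],
  [0, 0, 0.004, 0, 0, 0, 0],
  [0, 0, 0.004, 0, 0, 0, 0],
  [0, 0, 0.004, 0, 0, 0, 0],
  [0, 0, 0.004, 0, 0, 0, 0],
  [0, 0, 0.004, 0, 0, 0, 0],
  [0, 0, 0.003, 0, 0, 0, 0],
  [0, 0, 0.002, 0, 0, 0, 0],
  [0, 0, 0, 0, 0, 0, 0],
])

```text
t: 4.65
eef_pos: [0.4903, 0.2359, 0.1407]
tool_rot: [-0.001, 1.0, -0.0, 0.0]
contact_force: [4.3, 6.4, -8.0]
gripper_width: 0.178
grasp_force: 59.3
```

Up 31.6 mm so far. I'll go on to the stop.

Emit:
jog_arm([
  [0, 0, 0.002, 0, 0, 0, 0],
  [0, 0, 0.001, 0, 0, 0, 0],
  [0, 0, 0.001, 0, 0, 0, 0],
  [0, 0, 0, 0, 0, 0, 0],
  [0, 0, 0, 0, 0, 0, 0],
])

```text
t: 5.15
eef_pos: [0.4903, 0.2359, 0.1433]
tool_rot: [-0.001, 1.0, -0.0, 0.0]
contact_force: [8.2, 9.1, -21.5]
gripper_width: 0.175
grasp_force: 59.9
```

```bash
python3 - <<'E'
from h import *
from station import bot
c=bot.read_camera("scene"); d=bot.read_camera("side")
o=np.vstack([cv2.resize(x["img"][r0:r0+120,c0:c0+160],(480,300)) for x,r0,c0 in ((c,150,270),(d,150,200))]); cv2.imwrite("pics/up.png",o[:,:,::-1])
E
```

```text
(no output)
```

View pics/up.png

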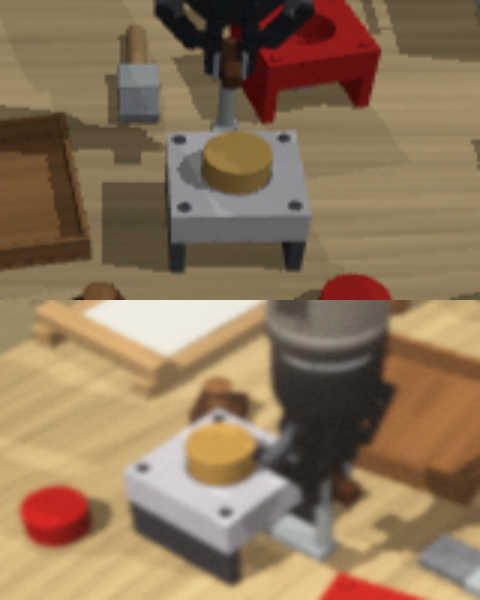

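The cake stands well proud at (238,160) in the upper crop, and the force rise shows the handle is at its stop. I'll release, rise, and go over the cake.

Emit:
jog_arm([
  [0, 0, -0.001, 0, 0, 0, 0.5],
  [0, 0, 0, 0, 0, 0, 0.8],
  [0, 0, 0, 0, 0, 0, 0.8],
  [0, 0, 0, 0, 0, 0, 0.8],
  [0, 0, 0.02, 0, 0, 0, 1],
  [0, 0, 0.03, 0, 0, 0, 1],
  [0, 0, 0.03, 0, 0, 0, 1],
  [0, 0, 0.02, 0, 0, 0, 1],
])

```text
t: 6.05
eef_pos: [0.4905, 0.2348, 0.2467]
tool_rot: [-0.0, 1.0, -0.001, 0.001]
contact_force: [0.3, 1.1, -0.0]
gripper_width: 1.0
grasp_force: 0.0
```

Emit:
jog_arm([
  [0.03, 0.001, 0, 0, 0, 0, 1],
  [0.03, 0.001, 0, 0, 0, 0, 1],
  [0.03, 0.001, 0, 0, 0, 0, 1],
  [0.015, 0.001, 0, 0, 0, 0, 1],
  [0, 0, -0.02, 0, 0, 0, 1],
  [0, 0, -0.02, 0, 0, 0, 1],
  [0, 0, 0, 0, 0, 0, 1],
])

```text
t: 6.75
eef_pos: [0.5934, 0.2374, 0.2016]
tool_rot: [0.001, 1.0, -0.001, -0.002]
contact_force: [-0.9, -0.1, 0.1]
gripper_width: 1.002
grasp_force: 0.0
```

```bash
python3 - <<'E'
from h import *
from station import bot
o=bot.get_obs(); print(o["eef_pos"],o["tool_rot"])
c=bot.read_camera("wrist"); S=bot.read_camera("scene"); cv2.imwrite("pics/w2.png",c["img"][:,:,::-1])
for k in blobs(c,(8,120,120),(28,255,255),(240,60,400,330),300)[:3]: print("w",cen(k),cv2.boundingRect(k),fplane(c,cen(k),.12))
d=bot.read_camera("side")
for k in blobs(d,(12,90,120),(28,255,255),(240,180,300,222))[:1]: print("side",cen(k),cv2.boundingRect(k),plane(d,cen(k),.115))
E
```

```text
[0.59343608 0.23738369 0.20156711] [ 0.00126066  0.99999554 -0.00126604 -0.00239493]
w (320.82671843543284, 206.9188596491228) (282, 170, 79, 76) [0.59822474 0.23685036 0.12      ]
side (268.870774263904, 192.89022173754995) (240, 180, 60, 37) [0.63693575 0.20890007 0.115     ]
```

View pics/w2.png

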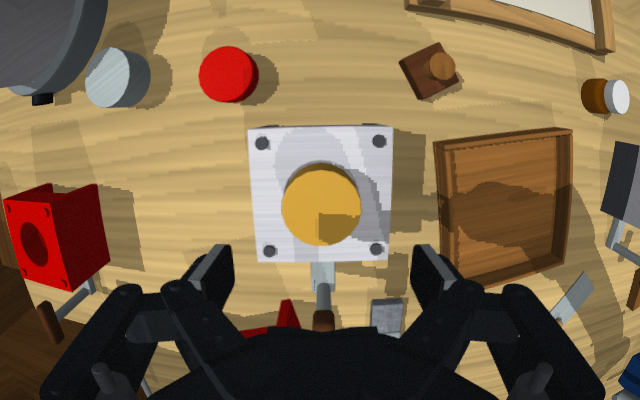

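The cake is at (321,207), about (0.597, 0.238), and nothing is in the way of the fingers. I'll descend and grip.

Emit:
jog_arm([
  [0.003, 0.001, -0.02, 0, 0, 0, 1],
  [0, 0, -0.02, 0, 0, 0, 1],
  [0, 0, -0.02, 0, 0, 0, 1],
  [0, 0, -0.012, 0, 0, 0, 1],
  [0, 0, -0.008, 0, 0, 0, 1],
  [0, 0, -0.004, 0, 0, 0, 1],
  [0, 0, 0, 0, 0, 0, 1],
], newtons=30)

```text
t: 7.6
eef_pos: [0.5982, 0.2397, 0.1206]
tool_rot: [-0.0, 1.0, -0.001, 0.0]
contact_force: [-0.8, 1.0, 0.1]
gripper_width: 1.001
grasp_force: 0.0
```

Emit:
jog_arm([
  [0, 0, 0, 0, 0, 0, 0.6],
  [0, 0, 0, 0, 0, 0, 0.5],
  [0, 0, 0, 0, 0, 0, 0.4],
  [0, 0, 0, 0, 0, 0, 0.3],
  [0, 0, 0, 0, 0, 0, 0.3],
  [0, 0, 0, 0, 0, 0, 0.3],
  [0, 0, 0, 0, 0, 0, 0.3],
], newtons=30)

```text
t: 8.3
eef_pos: [0.5986, 0.239, 0.121]
tool_rot: [0.0, 1.0, -0.001, 0.001]
contact_force: [-0.6, -3.2, 5.6]
gripper_width: 0.638
grasp_force: 32.2
```

Emit:
jog_arm([
  [0, 0, 0.005, 0, 0, 0, 0.3],
  [0, 0, 0.01, 0, 0, 0, 0.3],
  [0, 0, 0.02, 0, 0, 0, 0.3],
  [0, 0, 0.02, 0, 0, 0, 0.3],
  [0, 0, 0.015, 0, 0, 0, 0.3],
  [0, 0, 0, 0, 0, 0, 0.3],
])

```text
t: 8.9
eef_pos: [0.5992, 0.2407, 0.1931]
tool_rot: [-0.001, 1.0, -0.001, 0.002]
contact_force: [0.6, -0.5, -1.2]
gripper_width: 0.643
grasp_force: 32.2
```

Emit:
jog_arm([
  [-0.002, -0.012, 0, 0, 0, 0, 0.3],
  [-0.004, -0.024, 0, 0, 0, 0, 0.3],
  [-0.005, -0.028, 0, 0, 0, 0, 0.3],
  [-0.005, -0.03, 0, 0, 0, 0, 0.3],
  [-0.005, -0.03, 0, 0, 0, 0, 0.3],
  [-0.005, -0.03, 0, 0, 0, 0, 0.3],
  [-0.005, -0.028, 0, 0, 0, 0, 0.3],
  [-0.004, -0.024, 0, 0, 0, 0, 0.3],
  [-0.003, -0.013, 0, 0, 0, 0, 0.3],
  [0, 0, 0, 0, 0, 0, 0.3],
])

```text
t: 9.9
eef_pos: [0.5589, 0.0178, 0.1894]
tool_rot: [0.001, 1.0, -0.003, -0.001]
contact_force: [1.0, 0.5, 0.3]
gripper_width: 0.64
grasp_force: 32.1
```

```bash
python3 - <<'E'
from h import *
from station import bot
o=bot.get_obs(); print(o["eef_pos"],o["grasp_force"])
c=bot.read_camera("wrist"); d=bot.read_camera("scene")
cv2.imwrite("pics/w3.png",np.vstack([c["img"][50:330,:],d["img"][130:300,:]])[:,:,::-1]); np.savez("pics/w3.npz",**c)
E
```

```text
[0.5589424  0.01777156 0.18940216] 32.14586863294244
```

View pics/w3.png

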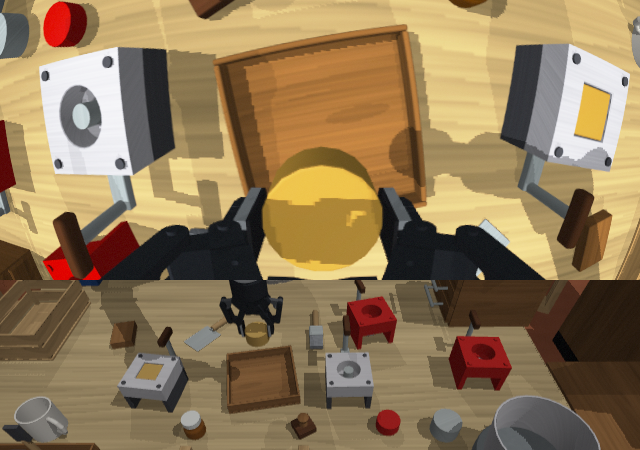

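The cake is held level at (322,270 in the full frame) over the tray, and the square cake is untouched at (592,160). I'll lower it.

Emit:
jog_arm([
  [0, 0, -0.012, 0, 0, 0, 0.3],
  [0, 0, -0.02, 0, 0, 0, 0.3],
  [0, 0, -0.022, 0, 0, 0, 0.3],
  [0, 0, -0.022, 0, 0, 0, 0.3],
  [0, 0, -0.02, 0, 0, 0, 0.3],
  [0, 0, -0.018, 0, 0, 0, 0.3],
  [0, 0, -0.014, 0, 0, 0, 0.3],
  [0, 0, -0.008, 0, 0, 0, 0.3],
  [0, 0, -0.003, 0, 0, 0, 0.3],
  [0, 0, 0, 0, 0, 0, 0.3],
])

```text
t: 11.0
eef_pos: [0.5601, 0.0209, 0.0512]
tool_rot: [-0.0, 1.0, -0.001, -0.0]
contact_force: [1.2, 0.1, -0.2]
gripper_width: 0.641
grasp_force: 32.1
```

Emit:
jog_arm([
  [0, 0, -0.003, 0, 0, 0, 0.3],
  [0, 0, -0.002, 0, 0, 0, 0.3],
  [0, 0, 0, 0, 0, 0, 0.3],
])

```text
t: 11.3
eef_pos: [0.5601, 0.0205, 0.0465]
tool_rot: [0.0, 1.0, -0.001, 0.0]
contact_force: [-0.2, 0.8, -1.5]
gripper_width: 0.639
grasp_force: 32.1
```

Emit:
jog_arm([
  [0, 0, -0.002, 0, 0, 0, 0.3],
  [0, 0, -0.002, 0, 0, 0, 0.3],
  [0, 0, -0.0015, 0, 0, 0, 0.3],
  [0, 0, 0, 0, 0, 0, 0.3],
])

```text
t: 11.7
eef_pos: [0.5598, 0.0206, 0.0405]
tool_rot: [0.0, 1.0, -0.001, -0.0]
contact_force: [-0.3, -0.0, -2.1]
gripper_width: 0.639
grasp_force: 32.1
```

Emit:
jog_arm([
  [0, 0, -0.001, 0, 0, 0, 0.3],
  [0, 0, -0.001, 0, 0, 0, 0.3],
  [0, 0, 0, 0, 0, 0, 0.3],
])

```text
t: 12.0
eef_pos: [0.5601, 0.0207, 0.0397]
tool_rot: [0.0, 1.0, -0.001, 0.0]
contact_force: [-3.0, -0.0, 8.2]
gripper_width: 0.637
grasp_force: 32.9
```

Contact with the tray floor (8 N). I'll release and retreat.

Emit:
jog_arm([
  [0, 0, 0, 0, 0, 0, 0.7],
  [0, 0, 0, 0, 0, 0, 0.8],
  [0, 0, 0, 0, 0, 0, 1],
  [0, 0, 0, 0, 0, 0, 1],
  [0, 0, 0, 0, 0, 0, 1],
  [0, 0, 0.01, 0, 0, 0, 1],
  [0, 0, 0.03, 0, 0, 0, 1],
  [0, 0, 0.04, 0, 0, 0, 1],
  [0, 0, 0.04, 0, 0, 0, 1],
  [0, 0, 0.03, 0, 0, 0, 1],
])

```text
t: 13.0
eef_pos: [0.5606, 0.0208, 0.1921]
tool_rot: [-0.0, 1.0, -0.001, 0.001]
contact_force: [0.3, 0.1, 0.3]
gripper_width: 0.999
grasp_force: 0.0
```

```bash
python3 - <<'E'
from h import *
from station import bot
c=bot.read_camera("wrist"); d=bot.read_camera("side")
cv2.imwrite("pics/w4.png",np.vstack([c["img"][50:330,:],d["img"][90:300,:]])[:,:,::-1])
for k in blobs(c,(8,120,150),(28,255,255),(260,120,390,290),300)[:2]: print(cen(k),cv2.boundingRect(k),fplane(c,cen(k),.038))
E
```

```text
(327.04067782365235, 184.96075094288085) (260, 120, 130, 142) [0.5651026  0.01509778 0.038     ]
(333.790180878553, 274.12919896640824) (260, 263, 130, 24) [0.47381415 0.00792322 0.038     ]
```

View pics/w4.png

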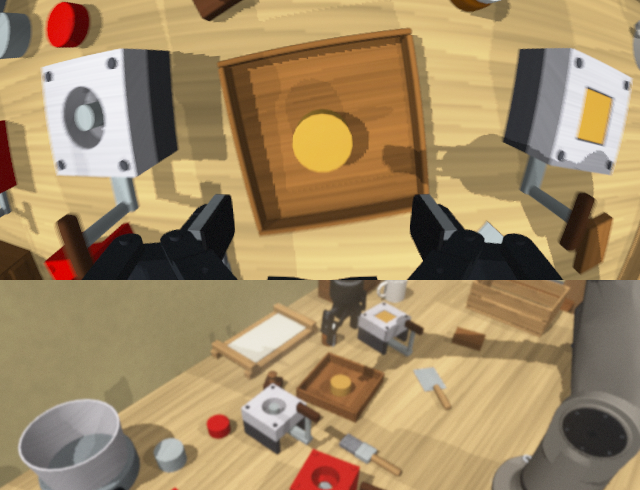

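The round cake lies flat near the tray centre at (322,193 in the full frame), the square cake is still in its mould, and the gripper is clear. I'll hand in.

```bash
python3 -c "
from station import bot
print(bot.hand_in())"
```

```text
the job is handed in; nothing more can be done
None
```

I ejected the round cake by lifting its handle to the stop, laid it flat near the tray's centre, left the square cake in its mould, and handed the job in at about 13 s; the hand-in returned no verdict.

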